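# Present the sealed tea jar to the label scanner

### The job

Stand the ceramic tea jar that carries the paper label upright on the middle of the round cork pad of the scan station, turned so that its label squarely faces the scanner's window. Set it down gently and let go; keep it upright, and leave the plain jar, the lidded bowl and the brush where they are.

Things in the scene. Friction and masses are not known exactly. Their poses are not given: they have to be found in the camera images.
- tea_jar: the labelled jar: closed ceramic cylinder, 62 mm diameter, 110 mm high, flat top, lower third white, the rest dark blue, about 0.4 kg. A white paper label 38 mm wide, 50 mm tall is on its side; a 14 mm paper strip runs from it over the rim to the middle of the lid, seen from above. Origin: centre of underside; z up; x out through the label. Stands on the table, label turned away from the scanner
- label (a point): the middle of the paper label on the tea jar, 31.6 mm from the jar's axis along the jar's x and 64 mm above its underside
- plain_jar: bystander: a jar of the same shape, size and glaze with no paper on it; origin: centre of the underside. It may stand nearer or farther than the tea jar, at least 130 mm away
- station: fixed scan station: 275 x 140 x 10 mm aluminium base plate with a round cork pad (112 mm diameter, 4 mm thick) and, on its x side, a grey scanner block (90 deep, 130 wide, top 115 mm above the table) with a dark window facing the pad, 98 mm from the pad's centre. Origin: on the table under the pad's centre; z up; x points from the pad straight to the window
- pad_top (a point): centre of the cork pad's top face, 14 mm above the table; axes as the station's
- window (a point): centre of the scanner's window (72 x 40 mm), 98 mm from the pad's centre along the station's x, 60 mm above the table
- gaiwan: bystander: white lidded tea bowl on its saucer, 104 mm across, 81 mm high; origin: centre of the underside
- brush: bystander: flat brush with a wooden handle, 170 mm long lying on the table along its x; origin: centre of the underside

How it is judged (in metres and radians):
At the end, for the whole second after the job is handed in: The labelled jar stands upright and still, its base wholly on the cork pad (its axis within 24 mm of the pad's centre), with its label on the scanner's side and pointing along the station's x axis to within 0.3 rad (17 degrees) (horizontal distance between tea_jar and pad_top below 0.024 m and z of tea_jar in the frame of pad_top between -0.004 and 0.004 m and angle between tea_jar's own z axis and vertical below 0.08 rad and angle between the x axis of tea_jar and the x axis of station, either way round below 0.3 rad and horizontal distance between label and window below 0.105 m and linear speed of tea_jar below 0.02 m/s and angular speed of tea_jar below 0.1 rad/s); the robot touches nothing.
It fails at once if the tea jar is tipped by more than 0.6 rad (angle between tea_jar's own z axis and vertical above 0.6 rad).
It fails at once if the tea jar is dropped or rammed onto the scan station (more than 60 N between them) (contact force between tea_jar and station above 60 N).
It fails at once if the plain jar is moved more than 30 mm or knocked over (distance of plain_jar from where it was at the start of the episode above 0.03 m or angle between plain_jar's own z axis and vertical above 0.6 rad).
It fails at once if the lidded bowl is moved more than 30 mm (distance of gaiwan from where it was at the start of the episode above 0.03 m).
It fails at once if the brush is moved more than 30 mm (distance of brush from where it was at the start of the episode above 0.03 m).
It also fails if it takes over 40 s, if anything falls off the work surface, if the arm or the gripper's body presses on something with over 40 N, if the wrist force passes 120 N, or if a joint passes its speed limit or range.

### The arm

A 6-joint arm with a two-finger parallel gripper is mounted at the origin on the work surface. World frame = base frame: x ahead of the robot, y to its left, z up, the work surface at z = 0. Lengths are in mm, angles in rad, forces in N, time in s.
With the tool pointing down it reaches from about 400 to 825 mm from the base axis. Payload 7 kg.
Tool frame: the origin (TCP) lies at the very end of the fingers, on their centre line; the grasp point (between the pads) lies 19 mm behind it; z points along the fingers, y is the line along which they close (so a half turn about z gives the same grasp; the last joint's range is limited). The gripper opens to 88 mm and grips with 3 to 60 N. Pads are 19 mm wide; open, the fingers measure 130 mm over their backs; the gripper's body (78 mm by 193 mm) begins 47 mm behind the grasp point.
Start: joints at [1.455, 0.359, 0.012, 0, -1.224, -0.288], TCP at [265.224, 620.686, 226.561] pointing down, gripper open.
Joint ranges: [-3.07, 3.07], [-1.43, 2.12], [-1.02, 1.25], [-3.03, 1.67], [-3.05, -0], [-3.03, 3.03]. Speed limits (rad/s): [2.39, 2.39, 3.01, 3.14, 3.14, 3.14].

### API

Orientations are given as a 3x3 rotation matrix whose columns are the frame's x, y, z axes.
In Python, from workcell import get_obs, capture, camera_model, sign_off gives the robot as it stands.
- The arm moves only by the tool jog_arm, never from a script. Its argument "targets" is a list of rows, each a list of 6 numbers: the shift along the tool's x, y, z as a fraction of full scale, then the turn, a rotation vector about the tool's x, y, z as a fraction of full scale. In form: [[tx, ty, tz, ax, ay, az], ...]. A call has exactly 5 rows; each row is the pose to reach, as a shift and turn from the pose commanded when the call began, along the tool's axes at that moment, turning the shorter way round; what a row does not reach only later rows make up. Full scale, the value 1, is 0.75 m for a shift and 180 degrees for a turn. A row lasts 1/8 s, in which the tool goes at most 62.5 mm and 10.7 degrees, less where a joint would pass 70% of its speed; a pose out of reach is approached as far as the arm can. A call with a number of a shift or a turn outside -1 to 1 is refused whole. A call with a gripper value outside its range is refused whole. "claw" is the closure, from 0 (fully open) to 1 (shut), set as the call begins (left out, the last holds). The fingers move at their own pace and stop on an object; "force" is the grip in N (left out, the last holds). Time passes only in rows, so rows that repeat a pose let the fingers close, or fill a call up. It gives the time, the measured TCP pose, the force, the opening and the grip force at its end, in the units of the state.
- get_obs(): the state, without advancing time (a new reading comes with each control period).
- capture(name): name is "scene" or "top" or "wrist"; returns the picture (420x560x3 uint8, red, green, blue); there is no depth.
- camera_model(name): a dict with "mtx" (3x3 intrinsics, pixels), "view" (4x4, takes a point from world to camera coordinates). Camera axes: x right, y down, z forward; pixel columns grow to the right and rows downward; lengths in mm; the calibration is good to about 2 mm. A picture is of the moment at which its call begins: read the wrist's pose just before it. camera_model takes no time and is no camera call; for the wrist camera it gives the pose at the moment of the call.
- sign_off(): hands the job in; it is judged then, once.
The state is a dict: "clock": time; "qpos": joint angles; "joint_velocities": joint speeds; "joint_efforts": joint torques, N m; "eef_pos": TCP position; "tcp_rot": TCP orientation; "wrist_force": force on the tool from outside, world axes, zero at the start; "torque": the same for the moment, N m; "gripper_width": finger opening in mm; "grip_force": force on a finger pad.
Only numpy, scipy, OpenCV 4.12 (cv2) and the standard library are available. Lean on these libraries where they do the work, as an engineer would, in place of code of your own. Each camera call takes 0.05 s, during which the arm holds its last target. There are 200 camera calls.

## Working session

There is one attempt and no reset: what is moved stays moved. The work goes in short steps, Python scripts to look and compute and a tool call to move; the robot and the scene stay as the last step left them, time stands still between calls to the robot, and variables do not carry over. Pictures are saved under pics/ and viewed, at most 10 in all, crops included, and the job is handed in when it is done.

Besides the shell and the picture viewer there is one more tool, called after "Call:" by a JSON object that holds its "name" and its "arguments", one argument or row to a line. jog_arm: Moves the arm, as the interface text tells. Its arguments: {"type":"object","properties":{"targets":{"type":"array","items":{"type":"array","items":{"type":"number"}}},"claw":{"type":"number"},"force":{"type":"number"}},"required":["targets"]}

```bash
mkdir -p pics; ls; python3 - <<'E'
from workcell import *
import cv2, numpy as np
np.set_printoptions(suppress=True,precision=4)
o=get_obs(); print(o)
for n in("scene","top"):
    p=capture(n); cv2.imwrite(f"pics/{n}0.png",p[:,:,::-1]); m=camera_model(n); print(n,m)
E
```

```text
pics
{'clock': 0.0, 'qpos': array([ 1.4551,  0.3594,  0.011 , -0.0004, -1.2241, -0.2881]), 'joint_velocities': array([-0.0017, -0.    , -0.0006,  0.0011, -0.0005,  0.002 ]), 'joint_efforts': array([ -0.    , -58.2719,  29.3064,   6.9974,   0.007 ,  -0.0002]), 'eef_pos': array([265.0347, 620.2418, 225.6143]), 'tcp_rot': array([[ 0.9195, -0.393 , -0.0005],
       [-0.393 , -0.9195, -0.0016],
       [ 0.0001,  0.0017, -1.    ]]), 'wrist_force': array([-0.4008, -0.7882,  0.2185]), 'torque': array([ 0.0107, -0.0391,  0.0415]), 'grip_force': 0.0, 'gripper_width': 87.12603307909708}
scene {'mtx': array([[390.2954,   0.    , 282.9921],
       [  0.    , 390.2954, 205.1282],
       [  0.    ,   0.    ,   1.    ]]), 'view': array([[   0.157 ,    0.9874,    0.0175,   50.2052],
       [   0.6992,   -0.0986,   -0.7081, -376.285 ],
       [  -0.6975,    0.1234,   -0.7059, 1295.9971],
       [   0.    ,    0.    ,    0.    ,    1.    ]])}
top {'mtx': array([[379.9132,   0.    , 280.2338],
       [  0.    , 379.9132, 217.6869],
       [  0.    ,   0.    ,   1.    ]]), 'view': array([[   0.0157,   -0.9994,    0.0314, -179.6796],
       [  -0.9976,   -0.0177,   -0.0675,  585.0555],
       [   0.068 ,   -0.0302,   -0.9972,  771.915 ],
       [   0.    ,    0.    ,    0.    ,    1.    ]])}
```

View pics/scene0.png

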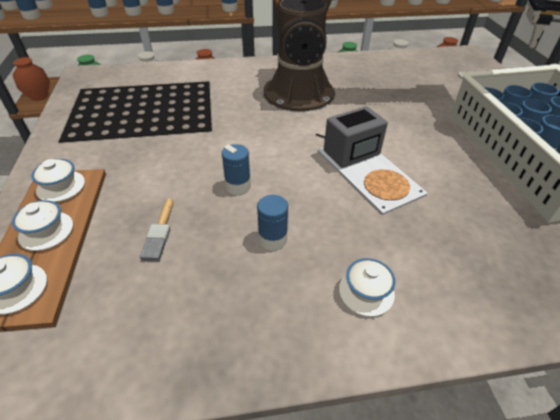

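View pics/top0.png

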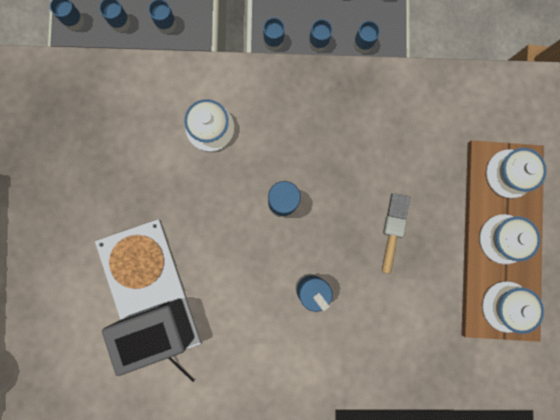

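The scene picture shows the labelled jar at (236,163), with its strip pointing up-left, the plain jar at (272,217), the cork pad at (387,184) and the scanner at (355,137). In the top picture the tea jar's lid is at (316,293) with its strip toward (322,302). The plain jar is at (285,198), the cork at (137,262), the scanner at (147,340), the bowl at (208,123) and the brush at (396,230).

```bash
cat > h.py <<'E'
from workcell import *
import cv2, numpy as np
np.set_printoptions(suppress=True,precision=3)
def ray(n,uv,z,m=None):
    m=m or camera_model(n); K,V=m["mtx"],m["view"]; R,t=V[:3,:3],V[:3,3]
    c=-R.T@t; d=R.T@np.linalg.inv(K)@np.array([uv[0],uv[1],1.]); return c+d*(z-c[2])/d[2]
def proj(n,P,m=None):
    m=m or camera_model(n); q=m["mtx"]@(m["view"][:3,:3]@np.asarray(P,float)+m["view"][:3,3]); return q[:2]/q[2]
def blobs(mask,amin=60):
    n,l,s,c=cv2.connectedComponentsWithStats(mask.astype(np.uint8)); return [(c[i],s[i],l==i) for i in range(1,n) if s[i,4]>=amin]
E
python3 - <<'E'
from h import *
for n in("top","scene"):
    im=cv2.imread(f"pics/{n}0.png"); h=cv2.cvtColor(im,cv2.COLOR_BGR2HSV)
    cork=cv2.inRange(h,(5,110,100),(20,255,255))>0
    blue=cv2.inRange(h,(95,90,40),(125,255,255))>0
    white=cv2.inRange(h,(0,0,150),(180,70,255))>0
    print(n,-camera_model(n)["view"][:3,:3].T@camera_model(n)["view"][:3,3])
    for c,s,m in blobs(cork): print(" cork",c,s,ray(n,c,14))
    for c,s,m in blobs(blue,250):
        (e,ax,a)=cv2.fitEllipse(cv2.convexHull(np.argwhere(m)[:,::-1].astype(np.float32))); print(" blue",c,s,ray(n,c,110),h[int(c[1]),int(c[0])])
    for c,s,m in blobs(white,20):
        r=cv2.minAreaRect(np.argwhere(m)[:,::-1].astype(np.float32)); print(" white",c,s,[ray(n,p,110)[:2] for p in cv2.boxPoints(r)] if s[4]<200 else [ray(n,p,10)[:2] for p in cv2.boxPoints(r)] if s[4]>1500 else "")
im=cv2.imread("pics/top0.png")
a=cv2.resize(im[255:330,270:370],(700,525),interpolation=cv2.INTER_CUBIC)
cv2.imwrite("pics/c1.png",a)
E
```

```text
top [ 533.921 -145.845  814.914]
 cork [534.026  51.611] [527  45  20  16 190] [ 969.228 -729.645   14.   ]
 cork [481.155 240.222] [ 465  141   44  198 4505] [ 547.866 -601.216   14.   ]
 cork [528.053 147.278] [510 144  33  13 133] [ 752.475 -709.711   14.   ]
 cork [528.094 206.92 ] [508 186  34  51 853] [ 621.436 -705.959   14.   ]
 cork [136.128 261.35 ] [ 110  236   53   52 2171] [492.534 127.299  14.   ]
 cork [526.769 272.818] [506 245  36  52 910] [ 479.887 -698.918   14.   ]
 cork [524.51 335.85] [505 327  35  14 247] [ 347.613 -690.2     14.   ]
 blue [64.705 11.22 ] [ 50   0  29  25 491] [967.168 247.827 110.   ] [104 107 133]
 blue [112.676  12.094] [100   0  26  27 491] [968.631 158.055 110.   ] [103 111 133]
 blue [160.628  13.303] [149   0  24  28 478] [969.436  67.592 110.   ] [104 108 134]
 blue [273.349  31.349] [264  18  20  28 439] [ 940.961 -148.348  110.   ] [104 115 133]
 blue [320.357  32.862] [311  20  21  27 442] [ 940.997 -239.111  110.   ] [103 109 136]
 blue [366.985  34.521] [356  22  23  27 453] [ 940.716 -329.813  110.   ] [104 105 133]
 blue [283.575
[... 14727 characters left out ...]
33]), array([737.991, 265.5  ]), array([742.835, 278.923]), array([758.415, 267.057])]
 white [ 12.076 271.239] [  0 256  29  37 791] 
 white [516.6   262.475] [511 260  11   6  40] [array([822.834, 212.513]), array([814.708, 219.525]), array([822.288, 233.922]), array([830.299, 226.808])]
 white [ 25.982 292.536] [  0 265  47  49 901] 
 white [555.442 274.163] [551 271   9   7  43] [array([856.115, 264.132]), array([846.802, 273.103]), array([853.038, 284.979]), array([862.239, 275.911])]
 white [532.88 302.48] [528 300  10   6  25] [array([896.831, 196.785]), array([891.964, 202.137]), array([899.869, 212.228]), array([904.652, 206.847])]
 white [527.305 398.37 ] [ 503  372   53   46 1293]
```

View pics/c1.png

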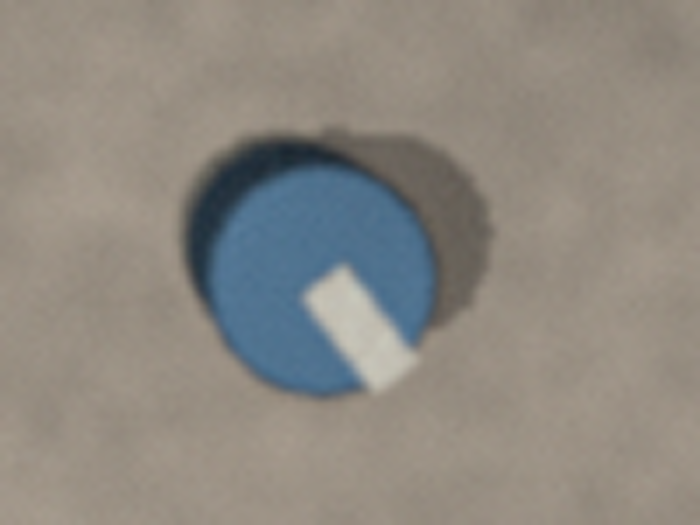

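The crop shows the lid circle centred near (316,295) in the full top image, with the paper strip running down-right to the rim at about (327,308.6). Next I look at the station for its axis.

```bash
python3 - <<'E'
from h import *
im=cv2.imread("pics/top0.png"); h=cv2.cvtColor(im,cv2.COLOR_BGR2HSV)
lid=(cv2.inRange(h,(95,90,110),(125,255,255))>0)
for c,s,m in blobs(lid,300):
    if s[0] in range(260,310) and s[1]>100:
        pts=np.argwhere(m)[:,::-1].astype(np.float32); e,r=cv2.minEnclosingCircle(pts); P=ray("top",e,110); print("lid",e,r,"r mm",r/379.9*705,P)
P=ray("top",(316,295),110);Q=ray("top",(326.9,308.6),110); print("by hand",P,Q,np.degrees(np.arctan2(*(Q-P)[1::-1])))
st=im[270:325,290:345].astype(int); w=(st.min(2)>165)
m=[(c,s) for c,s,_ in blobs(w,20)]; print(m)
cv2.imwrite("pics/c2.png",cv2.resize(im[210:385,85:225],(640,800)[::1] if 0 else (480,600),interpolation=cv2.INTER_CUBIC))
E
```

```text
lid (283.9503173828125, 196.81365966796875) 15.525481224060059 r mm 28.811435280237806 [ 621.217 -173.555  110.   ]
lid (315.5, 294.5) 15.890348434448242 r mm 29.488538158162704 [ 441.466 -234.381  110.   ]
by hand [ 440.567 -235.313  110.   ] [ 416.086 -255.643  110.   ] -140.29215276637484
[(array([30.956, 31.611]), array([ 24,  24,  15,  16, 113], dtype=int32))]
```

View pics/c2.png

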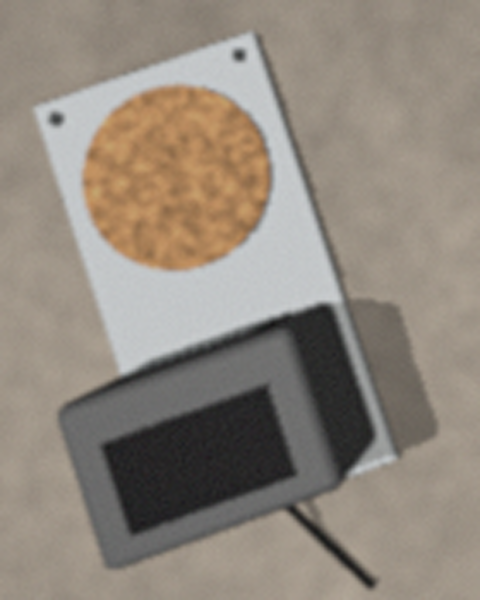

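Crop 2 shows the plate's front corners at (36,108) and (257,34), its right edge running to (398,457), and the cork centred near (177,178). From these I get the station axis, then the move to above the jar.

```bash
python3 - <<'E'
from h import *
f=lambda u,v:(85+u/3.4286,210+v/3.4286)
ang=lambda a,b:np.degrees(np.arctan2(*(b-a)[1::-1]))
A,B,C,D=[ray("top",f(*p),10) for p in((36,108),(257,34),(398,457),(122,376))]
print("width",np.linalg.norm(A-B),"length",np.linalg.norm(C-B)); print("axis",ang(B,C),ang(A,D),ang(A,B)-90)
print("pad",ray("top",f(177,178),14))
im=cv2.imread("pics/top0.png")
c=ray("top",(316,294.7),110); s=ray("top",(290+30.956,270+31.611),110); print("jar",c,"strip ang",ang(c,s),np.linalg.norm(s-c))
hx=ray("top",f(36,108),10)
# target shift in tool axes for above the jar
o=get_obs(); R=o["tcp_rot"]; d=R.T@(np.array([441,-235,0])-o["eef_pos"]*[1,1,0]); print("shift/750",d/750)
E
```

```text
width 139.6638071114321 length 270.30941334982293
axis -159.76102013097514 -159.85125185304966 -160.16894452877983
pad [491.381 126.234  14.   ]
jar [ 441.113 -235.307  110.   ] strip ang -143.37774609974636 15.52790015797526
shift/750 [0.664 0.956 0.002]
```

Call:
{"name": "jog_arm", "arguments": {
  "targets": [
    [0.07, 0.03, 0, 0, 0, -0.05],
    [0.14, 0.07, 0, 0, 0, -0.1],
    [0.21, 0.1, 0, 0, 0, -0.15],
    [0.28, 0.13, 0, 0, 0, -0.2],
    [0.35, 0.17, 0, 0, 0, -0.25]
  ],
  "claw": 0
}}

```text
clock: 0.72
eef_pos: [457.5, 398.9, 226.2]
tcp_rot: [[0.926, 0.377, -0.0], [0.377, -0.926, -0.0], [-0.0, 0.0, -1.0]]
wrist_force: [0.8, -0.4, 0.3]
gripper_width: 87.4
grip_force: 0.0
```

Call:
{"name": "jog_arm", "arguments": {
  "targets": [
    [-0.032, 0.074, 0, 0, 0, 0],
    [-0.064, 0.148, 0, 0, 0, 0],
    [-0.096, 0.222, 0, 0, 0, 0],
    [-0.128, 0.296, 0, 0, 0, 0],
    [-0.16, 0.37, 0, 0, 0, 0]
  ]
}}

```text
clock: 1.35
eef_pos: [447.9, 96.2, 226.5]
tcp_rot: [[0.928, 0.373, 0.0], [0.373, -0.928, 0.0], [0.0, -0.0, -1.0]]
wrist_force: [0.8, -0.8, 0.9]
gripper_width: 87.3
grip_force: 0.0
```

Call:
{"name": "jog_arm", "arguments": {
  "targets": [
    [-0.032, 0.074, 0, 0, 0, -0.02],
    [-0.064, 0.148, 0, 0, 0, -0.04],
    [-0.096, 0.222, 0, 0, 0, -0.06],
    [-0.128, 0.296, 0, 0, 0, -0.08],
    [-0.15, 0.34, 0, 0, 0, -0.088]
  ]
}}

```text
clock: 1.98
eef_pos: [438.3, -182.8, 226.4]
tcp_rot: [[0.791, 0.611, -0.0], [0.611, -0.791, -0.0], [-0.0, -0.0, -1.0]]
wrist_force: [-0.4, 0.4, -0.6]
gripper_width: 87.4
grip_force: 0.0
```

```bash
python3 - <<'E'
from h import *
for i in range(4): capture("top")
m=camera_model("wrist");o=get_obs();p=capture("wrist"); cv2.imwrite("pics/w1.png",p[:,:,::-1])
print(o["clock"],o["eef_pos"],o["tcp_rot"],o["qpos"],m); np.savez("w1.npz",**m)
E
```

```text
2.175 [ 438.587 -181.051  226.175] [[ 0.793  0.61  -0.001]
 [ 0.61  -0.793  0.   ]
 [-0.001 -0.001 -1.   ]] [ 0.024  0.024 -0.413 -0.    -1.135  2.202] {'mtx': array([[299.28 ,   0.   , 278.304],
       [  0.   , 299.28 , 212.631],
       [  0.   ,   0.   ,   1.   ]]), 'view': array([[   0.609,   -0.793,   -0.001, -411.906],
       [  -0.768,   -0.59 ,    0.249,  199.483],
       [  -0.198,   -0.151,   -0.969,  447.713],
       [   0.   ,    0.   ,    0.   ,    1.   ]])}
```

View pics/w1.png

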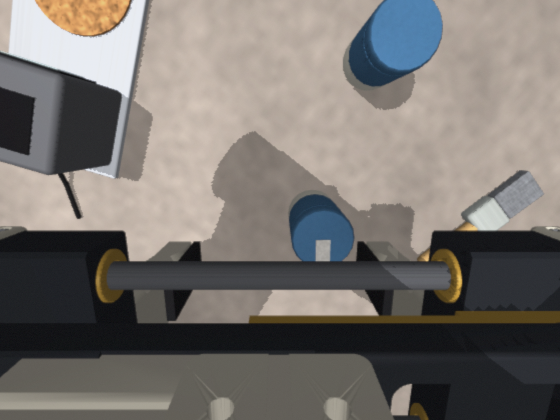

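The wrist view shows the tea jar's lid at about (323,232). Its strip (about u 316–330, v 240–262) points straight down the image, the plain jar is at (400,30), and the gripper's bar hides the near rim. I fit the lid circle on the z = 110 plane.

```bash
python3 - <<'E'
from h import *
from scipy.optimize import least_squares
m=dict(np.load("w1.npz")); im=cv2.imread("pics/w1.png"); h=cv2.cvtColor(im,cv2.COLOR_BGR2HSV)
roi=np.zeros(im.shape[:2],bool); roi[185:262,280:360]=1
lid=(cv2.inRange(h,(95,90,118),(125,255,255))>0)&roi
w=(im.min(2)>165)&roi; w[:238]=0; w[:,:312]=0; w[:,334:]=0
b=max(blobs(lid,50),key=lambda b:b[1][4]); print(b[1],"strip",[(x[0],x[1]) for x in blobs(w,20)])
ys=range(215,260,3); E=[]
for y in ys:
    x=np.where(b[2][y])[0]; E+= [ray("",(x[0]-.5,y),110,m)[:2],ray("",(x[-1]+.5,y),110,m)[:2]]
E=np.array(E); r=least_squares(lambda p:np.hypot(*(E-p[:2]).T)-p[2],[441,-235,31],loss="soft_l1"); print("circle",r.x,np.abs(r.fun).max())
for y in(244,250,256):
    x=np.where(w[y])[0]; q=ray("",(x.mean(),y),110,m)[:2]; d=q-r.x[:2]; print(y,x.min(),x.max(),q,np.degrees(np.arctan2(d[1],d[0])))
print(h[[205,215,225,235,245],[322]*5],)
E
```

```text
[ 294  211   58   50 1989] strip []
circle [ 441.482 -233.89    27.88 ] 3.9078793281963087<stdin>:13: RuntimeWarning: Mean of empty slice.
  ret = ret.dtype.type(ret / rcount)
Traceback (most recent call last):
ValueError: zero-size array to reduction operation minimum which has no identity
```

Call:
{"name": "jog_arm", "arguments": {
  "targets": [
    [-0.02, 0.03, 0, 0, 0, 0],
    [-0.041, 0.059, 0, 0, 0, 0],
    [-0.041, 0.059, 0.03, 0, 0, 0],
    [-0.041, 0.059, 0.08, 0, 0, 0],
    [-0.041, 0.059, 0.13, 0, 0, 0]
  ]
}}

```text
clock: 2.85
eef_pos: [442.3, -233.1, 128.4]
tcp_rot: [[0.79, 0.613, 0.001], [0.613, -0.79, -0.0], [0.001, 0.001, -1.0]]
wrist_force: [0.8, -0.5, -0.6]
gripper_width: 87.4
grip_force: 0.0
```

Call:
{"name": "jog_arm", "arguments": {
  "targets": [
    [0, 0, 0.03, 0, 0, 0],
    [0, 0, 0.06, 0, 0, 0],
    [0, 0, 0.071, 0, 0, 0],
    [0, 0, 0.071, 0, 0, 0],
    [0, 0, 0.071, 0, 0, 0]
  ]
}}

```text
clock: 3.48
eef_pos: [442.5, -234.1, 76.7]
tcp_rot: [[0.791, 0.612, 0.001], [0.612, -0.791, -0.0], [0.001, 0.001, -1.0]]
wrist_force: [-0.7, 0.1, 1.3]
gripper_width: 87.9
grip_force: 0.0
```

Call:
{"name": "jog_arm", "arguments": {
  "targets": [
    [0, 0, 0, 0, 0, 0],
    [0, 0, 0, 0, 0, 0],
    [0, 0, 0, 0, 0, 0],
    [0, 0, 0, 0, 0, 0],
    [0, 0, 0, 0, 0, 0]
  ],
  "claw": 1,
  "force": 30
}}

```text
clock: 4.1
eef_pos: [441.7, -234.3, 75.9]
tcp_rot: [[0.791, 0.612, -0.0], [0.612, -0.791, 0.0], [-0.0, -0.0, -1.0]]
wrist_force: [-1.4, 2.0, 4.3]
gripper_width: 61.5
grip_force: 30.0
```

Call:
{"name": "jog_arm", "arguments": {
  "targets": [
    [0, 0, -0.01, 0, 0, 0],
    [0, 0, -0.03, 0, 0, 0],
    [0, 0, -0.07, 0, 0, 0],
    [0, 0, -0.12, 0, 0, 0],
    [0, 0, -0.17, 0, 0, 0]
  ]
}}

```text
clock: 4.72
eef_pos: [441.5, -234.3, 205.2]
tcp_rot: [[0.791, 0.612, 0.0], [0.612, -0.791, 0.0], [0.0, 0.0, -1.0]]
wrist_force: [0.7, 0.3, -4.5]
gripper_width: 61.6
grip_force: 30.0
```

Call:
{"name": "jog_arm", "arguments": {
  "targets": [
    [0, 0, 0, 0, 0, 0],
    [0, 0, 0, 0, 0, 0],
    [0, 0, 0, 0, 0, 0],
    [0, 0, 0, 0, 0, 0],
    [0, 0, 0, 0, 0, 0]
  ]
}}

```text
clock: 5.35
eef_pos: [441.6, -234.3, 202.8]
tcp_rot: [[0.791, 0.612, -0.001], [0.612, -0.791, 0.0], [-0.001, -0.001, -1.0]]
wrist_force: [-0.2, -0.9, -4.0]
gripper_width: 61.5
grip_force: 30.0
```

```bash
python3 - <<'E'
from h import *
m=camera_model("wrist");o=get_obs();p=capture("wrist"); cv2.imwrite("pics/w2.png",p[:,:,::-1])
print(o["clock"],o["eef_pos"],o["tcp_rot"],o["wrist_force"],o["gripper_width"]);R=o["tcp_rot"]
d=np.array([491.5,126.5,0])-o["eef_pos"]*[1,1,0]; print("tool shift",R.T@d/750, "az now",np.degrees(np.arctan2(R[1,0],R[0,0])))
E
```

```text
5.35 [ 441.569 -234.29   202.776] [[ 0.791  0.612 -0.001]
 [ 0.612 -0.791  0.   ]
 [-0.001 -0.001 -1.   ]] [-0.158 -0.889 -4.021] 61.499984728172784
tool shift [ 0.347 -0.34  -0.   ] az now 37.69979767199359
```

View pics/w2.png

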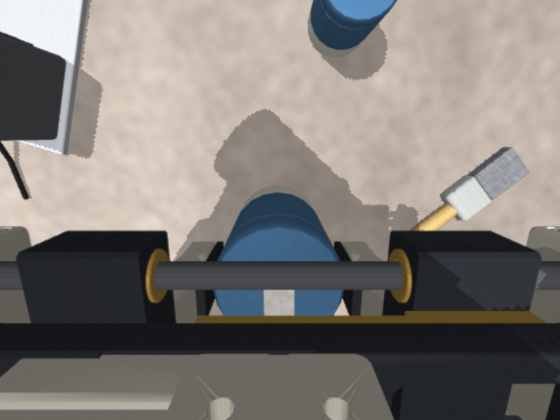

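The wrist view shows the jar held, with the strip (u 264–295) centred between the fingers. The label therefore points along −tool x, about −142°. Now to the pad, turning −17.7°.

Call:
{"name": "jog_arm", "arguments": {
  "targets": [
    [0.02, -0.02, 0, 0, 0, 0.01],
    [0.06, -0.06, 0, 0, 0, 0.03],
    [0.11, -0.11, 0, 0, 0, 0.05],
    [0.16, -0.16, 0, 0, 0, 0.08],
    [0.21, -0.206, 0, 0, 0, 0.098]
  ]
}}

```text
clock: 6.02
eef_pos: [471.9, -14.0, 203.5]
tcp_rot: [[0.94, 0.341, 0.0], [0.341, -0.94, 0.0], [0.0, 0.0, -1.0]]
wrist_force: [1.2, -0.8, -4.5]
gripper_width: 61.8
grip_force: 30.0
```

```bash
python3 - <<'E'
from h import *
o=get_obs();R=o["tcp_rot"];d=np.array([491.5,126.5,0])-o["eef_pos"]*[1,1,0]; print(o["eef_pos"],o["joint_velocities"],R.T@d/750,np.degrees(np.arctan2(R[1,0],R[0,0])))
E
```

```text
[471.897 -14.046 203.482] [ 0.83   0.071  0.075  0.003 -0.002 -1.259] [ 0.088 -0.167  0.   ] 19.93439355284945
```

Call:
{"name": "jog_arm", "arguments": {
  "targets": [
    [0.03, -0.06, 0, 0, 0, 0],
    [0.06, -0.115, 0, 0, 0, 0],
    [0.08, -0.15, 0, 0, 0, 0],
    [0.09, -0.17, 0, 0, 0, 0],
    [0.09, -0.17, 0, 0, 0, 0]
  ]
}}

```text
clock: 6.65
eef_pos: [491.5, 127.8, 203.0]
tcp_rot: [[0.939, 0.344, -0.001], [0.344, -0.939, -0.0], [-0.001, 0.0, -1.0]]
wrist_force: [-0.4, 0.3, -4.5]
gripper_width: 61.3
grip_force: 30.0
```

Call:
{"name": "jog_arm", "arguments": {
  "targets": [
    [0, 0, 0.02, 0, 0, 0],
    [0, 0, 0.05, 0, 0, 0],
    [0, 0, 0.08, 0, 0, 0],
    [0, 0, 0.1, 0, 0, 0],
    [0, 0, 0.11, 0, 0, 0]
  ]
}}

```text
clock: 7.28
eef_pos: [491.1, 126.3, 119.7]
tcp_rot: [[0.94, 0.342, -0.001], [0.342, -0.94, -0.001], [-0.001, 0.0, -1.0]]
wrist_force: [0.4, -0.0, -3.7]
gripper_width: 61.4
grip_force: 30.0
```

Call:
{"name": "jog_arm", "arguments": {
  "targets": [
    [0, 0, 0.01, 0, 0, 0],
    [0, 0, 0.01, 0, 0, 0],
    [0, 0, 0.01, 0, 0, 0],
    [0, 0, 0.01, 0, 0, 0],
    [0, 0, 0.01, 0, 0, 0]
  ]
}}

```text
clock: 7.9
eef_pos: [491.7, 127.3, 113.6]
tcp_rot: [[0.939, 0.343, 0.001], [0.343, -0.939, 0.0], [0.001, -0.0, -1.0]]
wrist_force: [-0.1, -0.7, -4.7]
gripper_width: 61.7
grip_force: 30.0
```

```bash
python3 - <<'E'
from h import *
o=get_obs();R=o["tcp_rot"]; print(o["eef_pos"],o["wrist_force"],np.degrees(np.arctan2(R[1,0],R[0,0])))
a=capture("top")[210:385,85:225,::-1]; cv2.imwrite("pics/t2.png",cv2.resize(a,(480,600),interpolation=cv2.INTER_CUBIC))
E
```

```text
[491.712 127.325 113.629] [-0.085 -0.687 -4.65 ] 20.067905377581063
```

View pics/t2.png

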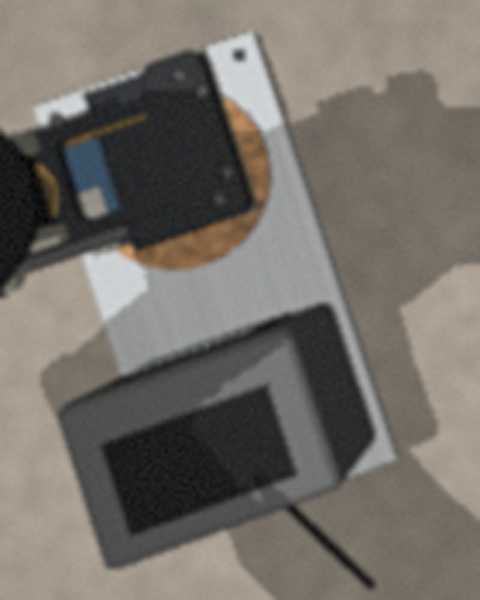

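The top crop shows the jar held over the pad, its strip pointing toward the scanner, clear of the block. Now a slow descent; contact is expected at a TCP height of about 90.

Call:
{"name": "jog_arm", "arguments": {
  "targets": [
    [0, 0, 0.008, 0, 0, 0],
    [0, 0, 0.016, 0, 0, 0],
    [0, 0, 0.022, 0, 0, 0],
    [0, 0, 0.026, 0, 0, 0],
    [0, 0, 0.028, 0, 0, 0]
  ]
}}

```text
clock: 8.57
eef_pos: [491.5, 127.1, 92.0]
tcp_rot: [[0.939, 0.343, -0.0], [0.343, -0.939, -0.0], [-0.0, 0.0, -1.0]]
wrist_force: [-0.3, 0.0, -3.4]
gripper_width: 61.8
grip_force: 30.0
```

Call:
{"name": "jog_arm", "arguments": {
  "targets": [
    [0, 0, 0.0005, 0, 0, 0],
    [0, 0, 0.001, 0, 0, 0],
    [0, 0, 0.0015, 0, 0, 0],
    [0, 0, 0.002, 0, 0, 0],
    [0, 0, 0.002, 0, 0, 0]
  ]
}}

```text
clock: 9.2
eef_pos: [491.6, 127.2, 90.8]
tcp_rot: [[0.939, 0.343, 0.0], [0.343, -0.939, 0.0], [0.0, 0.0, -1.0]]
wrist_force: [-0.7, -0.0, -4.0]
gripper_width: 61.2
grip_force: 30.0
```

Call:
{"name": "jog_arm", "arguments": {
  "targets": [
    [0, 0, 0.0003, 0, 0, 0],
    [0, 0, 0.0006, 0, 0, 0],
    [0, 0, 0.0009, 0, 0, 0],
    [0, 0, 0.0012, 0, 0, 0],
    [0, 0, 0.0012, 0, 0, 0]
  ]
}}

```text
clock: 9.82
eef_pos: [491.6, 127.2, 90.0]
tcp_rot: [[0.939, 0.343, 0.0], [0.343, -0.939, -0.0], [0.0, 0.0, -1.0]]
wrist_force: [-0.3, 0.2, -3.1]
gripper_width: 61.8
grip_force: 30.0
```

Call:
{"name": "jog_arm", "arguments": {
  "targets": [
    [0, 0, 0.0003, 0, 0, 0],
    [0, 0, 0.0006, 0, 0, 0],
    [0, 0, 0.0009, 0, 0, 0],
    [0, 0, 0.0012, 0, 0, 0],
    [0, 0, 0.0012, 0, 0, 0]
  ]
}}

```text
clock: 10.45
eef_pos: [491.9, 127.4, 89.9]
tcp_rot: [[0.939, 0.343, 0.001], [0.343, -0.939, 0.0], [0.001, 0.0, -1.0]]
wrist_force: [-3.9, -0.2, 8.4]
gripper_width: 61.3
grip_force: 30.0
```

Contact is felt, with about 12 N on the pad. Release and retreat.

Call:
{"name": "jog_arm", "arguments": {
  "targets": [
    [0, 0, 0, 0, 0, 0],
    [0, 0, 0, 0, 0, 0],
    [0, 0, 0, 0, 0, 0],
    [0, 0, 0, 0, 0, 0],
    [0, 0, 0, 0, 0, 0]
  ],
  "claw": 0
}}

```text
clock: 11.08
eef_pos: [491.6, 127.2, 88.9]
tcp_rot: [[0.939, 0.343, -0.0], [0.343, -0.939, -0.0], [-0.0, 0.0, -1.0]]
wrist_force: [-0.1, -0.5, 0.3]
gripper_width: 87.6
grip_force: 0.0
```

Call:
{"name": "jog_arm", "arguments": {
  "targets": [
    [0, 0, -0.02, 0, 0, 0],
    [0, 0, -0.06, 0, 0, 0],
    [0, 0, -0.12, 0, 0, 0],
    [0, 0, -0.18, 0, 0, 0],
    [0, 0, -0.22, 0, 0, 0]
  ]
}}

```text
clock: 11.7
eef_pos: [492.1, 127.3, 257.7]
tcp_rot: [[0.939, 0.343, 0.003], [0.343, -0.939, 0.002], [0.004, -0.001, -1.0]]
wrist_force: [-0.4, 0.8, -0.1]
gripper_width: 87.5
grip_force: 0.0
```

Call:
{"name": "jog_arm", "arguments": {
  "targets": [
    [0.02, -0.06, 0, 0, 0, 0],
    [0.05, -0.12, 0, 0, 0, 0],
    [0.08, -0.18, 0, 0, 0, 0],
    [0.1, -0.24, 0, 0, 0, 0],
    [0.1, -0.28, 0, 0, 0, 0]
  ]
}}

```text
clock: 12.32
eef_pos: [489.9, 352.1, 254.6]
tcp_rot: [[0.939, 0.344, 0.0], [0.344, -0.939, -0.0], [0.0, 0.0, -1.0]]
wrist_force: [-0.3, -0.4, 1.0]
gripper_width: 87.5
grip_force: 0.0
```

```bash
python3 - <<'E'
from h import *
for i in range(4): capture("top")
o=get_obs(); print(o["eef_pos"],o["wrist_force"],o["gripper_width"],np.abs(o["joint_velocities"]).max())
im=capture("top")[:,:,::-1].copy(); cv2.imwrite("pics/t3f.png",im); a=im[210:385,85:225]; cv2.imwrite("pics/t3.png",cv2.resize(a,(480,600),interpolation=cv2.INTER_CUBIC))
E
```

```text
[489.685 350.455 254.693] [ 0.413 -0.537 -0.585] 87.69065490404353 0.020161429853363232
```

View pics/t3.png

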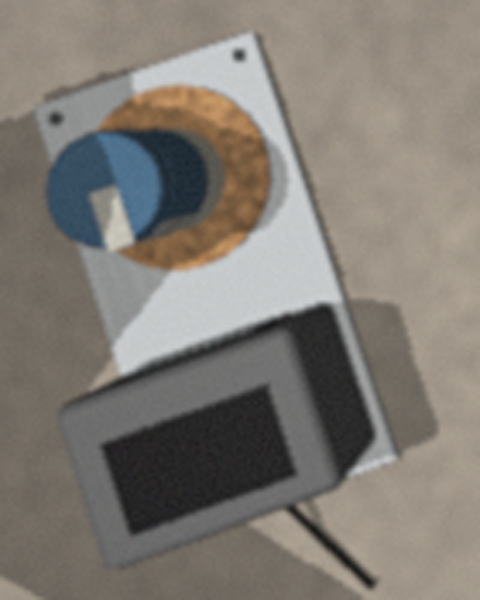

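The jar stands on the pad, with its lid centred at about (105,190) in the crop and the strip running to the rim at (120,246), toward the scanner. I check the numbers, then hand in.

```bash
python3 - <<'E'
from h import *
f=lambda u,v:ray("top",(85+u/3.4286,210+v/3.4286),124)
c=f(105,190);e=f(120.5,246);print(c,np.hypot(*(c-[491.5,126.5,124])[:2]),np.degrees(np.arctan2(*(e-c)[1::-1])))
if np.hypot(*(c-[491.5,126.5,124])[:2])<10: print(sign_off())
E
```

```text
[490.492 125.657 124.   ] 1.313956904987671 -162.21169791355794
the job is handed in; nothing more can be done
None
```

The job is handed in: the tea jar stands upright on the cork pad, about 1 mm off centre by the last top-camera check, with its label within about 2° of the window's direction, and the gripper is open and clear.

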